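# Stand the stock card in its holder and hold a spring clamp open astride it

## Robot

A 6-joint arm with a two-finger parallel gripper is mounted at the origin on the work surface. World frame = base frame: x ahead of the robot, y to its left, z up, the work surface at z = 0. Lengths are in m, angles in rad, forces in N, time in s.
With the tool pointing down it reaches from about 0.375 to 0.975 m from the base axis. Payload 3.8 kg.
Tool frame: the origin (TCP) lies on the centre line of the jaws, within the pads' length; the fingertips stand 14 mm ahead of it and the grasp point (between the pads) lies 5 mm behind it; z points along the fingers, y is the line along which they close (so a half turn about z gives the same grasp; the last joint's range is limited). The gripper opens to 85 mm and grips with 20 to 120 N. Pads are 22 mm wide; open, the fingers measure 114 mm over their backs; the gripper's body (76 mm by 85 mm) begins 54 mm behind the grasp point. The pads swing forward as they close: fully open they stand 13 mm farther back than shut.
Start: joints at [1.091, 0.264, 1.604, -0, 1.274, -0.037], TCP at [0.289, 0.61, 0.245] pointing down, gripper open.
Joint ranges: [-2.63, 2.63], [-0.94, 2.18], [0.31, 2.57], [-1.31, 4.45], [0, 2.66], [-2.55, 2.55]. Speed limits (rad/s): [2.57, 2.57, 3.14, 3.14, 3.14, 3.14].

## Interface

Orientations are given as a rotation vector (axis times angle).
In Python, from workcell import bot, eyes, spot_in gives the robot as it stands.
- The arm moves only by the tool carry_out, never from a script. Its argument "series" is text: rows parted by semicolons, each of 4 numbers parted by spaces: the shift along the world's x, y, z in m, then the turn about the world's z in degrees. In form: tx ty tz roll; .... A call has 1 to 20 rows; each row shifts and turns the commanded pose from where the row before left it; what a row does not reach is not made up. A row lasts 1/8 s, in which the tool goes at most 62.5 mm and 10.7 degrees, less where a joint would pass 70% of its speed; a pose out of reach is approached as far as the arm can. A call is refused whole if a number of a shift passes 0.0625 or a number of a turn 10.7, either way. A call with a gripper value outside its range is refused whole. "jaw" is the gripper command: -1 is shut, 1 is fully open, values between are in proportion, set as the call begins (left out, the last holds). The fingers move at their own pace and stop on an object; "grip_force" is the grip in N (left out, the last holds). Time passes only in rows, so rows that do not move let the fingers close. It gives the time, the measured TCP pose, the force, the opening and the grip force at its end, in the units of the state.
- bot.read_state(): the state, without advancing time (a new reading comes with each control period).
- eyes.read_camera(name): name is "side" or "top" or "wrist"; returns (picture, depth): 384x512x3 uint8, blue, green, red; 384x512 float32, m along the optical axis (not along the pixel's ray), 0 where there is no reading.
- eyes.get_calibration(name): a dict with "K" (3x3 intrinsics, pixels), "position" and "rotation" of the camera in the world; the wrist camera has in their place "T_tool_cam" (4x4, takes a point from camera to tool coordinates, whose origin is the TCP and whose axes are the flange's). Camera axes: x right, y down, z forward; pixel columns grow to the right and rows downward; lengths in m; the calibration is good to about 2 mm. A picture is of the moment at which its call begins: read the wrist's pose just before it. get_calibration takes no time and is no camera call.
- bot.finish_job(): hands the job in; it is judged then, once.
Trained networks look in the newest picture that a camera, given by its name, has taken for a name from the list of things; names that differ only in an ending like _2 or _b are one class to them, and where a whole thing is asked for, a point or a joint stands for the part that bears it (a point fixed in the world has none). Each returns a list of dicts, best first, with "score" (0 to 1); they miss things now and then, are a little off and sometimes report something else, mostly with a low value. They report only what shows in the picture. A call takes as long as a camera call. They do not tell look-alikes from the thing itself.
- spot_in(camera, target): "rect" ([centre column, centre row, width, height] in pixels, round what is visible of it).
The state is a dict: "time": time; "q": joint angles; "joint_vel": joint speeds; "joint_torque": joint torques, N m; "tool_pos": TCP position; "tcp_rot": TCP orientation; "wrist_force": force on the tool from outside, world axes, zero at the start; "torque": the same for the moment, N m; "width": opening from 0.0 (shut) to 1.0 (fully open); "grip_force": force on a finger pad.
Only numpy, scipy, OpenCV 4.12 (cv2) and the standard library are available. Lean on these libraries where they do the work, as an engineer would, in place of code of your own. Each camera call takes 0.05 s, during which the arm holds its last target. There are 200 camera calls.

## Task

Take the tall card out of the two-slot rack and stand it in the slot of the single-slot holder block, pushed fully home and upright, and let go of it. Then squeeze the spring clamp open, lift it off its steel rail and bring it down over the card's top edge so that its jaws gape well open on either side of the card without touching it, and finish like that: the program ends with the robot still holding the clamp open there. Leave everything else where it is.

Things in the scene. Friction and masses are not known exactly. Their poses are not given: they have to be found in the camera images.
- card: the tall card: stiff brown board, 8 mm thick (its x), 80 mm wide (y), 100 mm high (z), about 60 g, a paper label on both faces. Origin: centre of its bottom edge. Starts upright in one of the rack's two slots, bottom edge 10 mm above the table, 70 mm of it clear above the rack; can be gripped from above across its 8 mm thickness.
- short_card: a bystander: a like card but only 70 mm high, standing in the rack's other slot, 56 mm from the tall one. Origin at the centre of its bottom edge.
- rack: fixed wooden block, 110 x 118 mm (its x, y) and 40 mm high, with two slots across it along its y, at x = -28 and +28 mm. Origin at the centre of its underside. The cards stand in it at the start.
- holder: fixed wooden block, 70 x 118 mm (its x, y) and 40 mm high, with a single slot along its y through its middle: 12 mm wide, 98 mm long, 30 mm deep, its mouth bevelled by 4 mm all round. Origin at the centre of its underside.
- seat (a point): centre of the floor of the holder's slot, 10 mm above the table; x across the slot, y along it, z up. The card is home when its origin is here, either face first.
- rail: fixed steel rail: an upright strip 6 mm thick (its x), 90 mm long (y), top edge 60 mm above the table, on a foot 60 x 100 x 12 mm. Origin: centre of its underside. The clamp starts clipped over the strip's top edge, within 22 mm of its middle.
- clamp: spring clamp, 100 g: two levers pivoted like a clothes-peg, handles up, jaws down. Origin: middle of the pivot pin (radius 4.5 mm, along y), 74 mm above the table at the start. The frame turns with the lever on the -x side. Handles end in rubber bars 10 mm thick, 26 mm long (y), at x = -25 and +25 mm, 40 mm above the pivot. Jaws: 18 mm wide (y), 6 mm thick, reach 36 mm below the pivot.
- clamp_lever (a joint): opening of the clamp's second lever against its spring, rad: 0 as clipped on the rail (60 mm over the bars, jaws 6 mm apart), -0.12 shut, 0.8 at its stop (about 25 mm over the bars, bars 46 mm above the pivot, tips 33 mm apart and 32 mm below it). Pressing the bars together opens it, both levers turning alike; takes 7 N to start, 13 N at the stop.
- tip_a (a point): inner lower edge of the first lever's jaw, 3 mm to -x and 36 mm below the pivot in the clamp's frame (mid-width).
- tip_b (a point): inner lower edge of the second lever's jaw, facing tip_a (mid-width).
- gear: a bystander: loose steel gear, 70 mm across, 26 mm high, origin under its centre.
- bearing: a bystander: loose ring bearing, 52 mm across, 15 mm high, origin under its centre.
- pulley: a bystander: loose aluminium pulley, 52 mm across, 30 mm high, origin under its centre.
- wrench: a bystander: loose spanner lying flat at the left side of the table.
- jar: a bystander: closed jar, 60 mm across, 90 mm high, origin under its centre.
Things that resemble listed ones, but are neither listed nor needed, are in the scene too. What is shaped like the clamp but pink or purple is not meant. What is shaped like the card but yellow is not meant.

How it is judged:
By the outcome, as a careful person would: the job done as asked, in the order asked, and still so for the second after the job is handed in, while the arm keeps its last pose, push and grip.
It also fails if it takes over 67 s, if anything falls off the work surface, if the arm or the gripper's body presses on something with over 40 N, if the wrist force passes 120 N, or if a joint passes its speed limit or range.

## Working session

There is one attempt and no reset: what is moved stays moved. The work goes in short steps, Python scripts to look and compute and a tool call to move; the robot and the scene stay as the last step left them, time stands still between calls to the robot, and variables do not carry over. Pictures are saved under pics/ and viewed, at most 10 in all, crops included, and the job is handed in when it is done.

Besides the shell and the picture viewer there is one more tool, called after "Request:" as name(argument=value, ...) on one line, values as JSON. carry_out: Moves the arm, as the interface text tells. Its arguments: {"type":"object","properties":{"series":{"type":"string"},"jaw":{"type":"number"},"grip_force":{"type":"number"}},"required":["series"]}

```bash
mkdir -p pics; ls; cat > h.py <<'E'
import numpy as np, cv2
from scipy.spatial.transform import Rotation as R
from workcell import bot, eyes, spot_in
def cam(n):
    s=bot.read_state(); im,d=eyes.read_camera(n); c=eyes.get_calibration(n); K=np.array(c["K"])
    if n=="wrist":
        T=np.eye(4);T[:3,:3]=R.from_rotvec(s["tcp_rot"]).as_matrix();T[:3,3]=s["tool_pos"];T=T@np.array(c["T_tool_cam"])
    else:
        T=np.eye(4);r=np.array(c["rotation"]);T[:3,:3]=r if r.shape==(3,3) else R.from_rotvec(r).as_matrix();T[:3,3]=c["position"]
    v,u=np.mgrid[:384,:512]
    P=np.stack([(u-K[0,2])/K[0,0]*d,(v-K[1,2])/K[1,1]*d,d],-1)@T[:3,:3].T+T[:3,3]
    P[d==0]=np.nan
    return im,d,P,K,T
def proj(p,K,T):
    q=(np.asarray(p)-T[:3,3])@T[:3,:3]; return (q[...,:2]/q[...,2:])*[K[0,0],K[1,1]]+[K[0,2],K[1,2]]
E
python3 - <<'E'
from h import *
for n in("top","side"):
    im,d,P,K,T=cam(n); np.savez(f"{n}0.npz",im=im,P=P,K=K,T=T)
    print(n,T.round(3).tolist(),K[0,0])
    for t in("card","short_card","rack","holder","rail","clamp","gear","jar"):
        print(t,[(round(r["score"],2),np.round(r["rect"]).astype(int).tolist()) for r in spot_in(n,t)])
    cv2.imwrite(f"pics/{n}0.png",im)
print(bot.read_state())
E
```

```text
pics
top [[-0.017, -0.988, 0.156, 0.37], [-1.0, 0.016, -0.006, 0.081], [0.004, -0.156, -0.988, 1.259], [0.0, 0.0, 0.0, 1.0]] 450.248258943543
card [(0.82, [378, 217, 39, 12]), (0.79, [390, 261, 26, 19]), (0.53, [375, 207, 47, 45])]
short_card []
rack [(0.71, [378, 208, 49, 48])]
holder [(0.62, [182, 200, 44, 30])]
rail [(0.67, [283, 182, 37, 29])]
clamp [(0.72, [283, 174, 13, 20]), (0.7, [238, 166, 25, 21]), (0.49, [293, 137, 19, 19])]
gear [(0.76, [374, 171, 29, 22])]
jar [(0.6, [233, 121, 29, 26])]
side [[-0.997, -0.064, 0.054, 0.517], [-0.083, 0.659, -0.747, 0.919], [0.013, -0.749, -0.662, 0.829], [0.0, 0.0, 0.0, 1.0]] 449.30793228760143
card []
short_card [(0.67, [256, 192, 29, 26]), (0.58, [279, 122, 12, 26])]
rack [(0.82, [287, 137, 36, 30])]
holder [(0.83, [269, 270, 46, 52]), (0.63, [287, 136, 41, 34]), (0.2, [254, 167, 20, 29])]
rail [(0.76, [254, 184, 26, 39])]
clamp [(0.83, [211, 172, 20, 29]), (0.63, [239, 210, 22, 32]), (0.53, [253, 170, 24, 28])]
gear [(0.55, [256, 134, 20, 12])]
jar [(0.83, [184, 208, 24, 40])]
{'time': 0.9, 'q': array([ 1.09109126e+00,  2.63889929e-01,  1.60400373e+00,  7.63051817e-06,
        1.27369533e+00, -3.68769359e-02]), 'joint_vel': array([ 4.78435325e-04,  3.53176083e-04,  2.68712787e-04,  1.29466804e-03,
       -1.93820879e-03, -2.85184019e-05]), 'joint_torque': array([-1.01235328e-03, -5.15065491e+01, -3.67727423e+01, -2.03636700e-04,
        8.99179686e-04,  1.20297602e-05]), 'tool_pos': array([0.28921814, 0.6098941 , 0.2452845 ]), 'tcp_rot': array([-6.89925320e-01, -3.06489299e+00, -8.50149083e-06]), 'wrist_force': array([ 0.40012159, -0.59541798, -1.098031  ]), 'torque': array([-0.02719076,  0.01033117,  0.02769877]), 'grip_force': 0.0, 'width': 0.9979732710787488}
```

```bash
python3 - <<'E'
import cv2
a=cv2.imread("pics/top0.png")[90:300,140:420];cv2.imwrite("pics/t1.png",cv2.resize(a,(800,600),interpolation=cv2.INTER_CUBIC))
a=cv2.imread("pics/side0.png")[90:310,150:350];cv2.imwrite("pics/s1.png",cv2.resize(a,(545,600),interpolation=cv2.INTER_CUBIC))
E
```

```text
(no output)
```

View pics/t1.png

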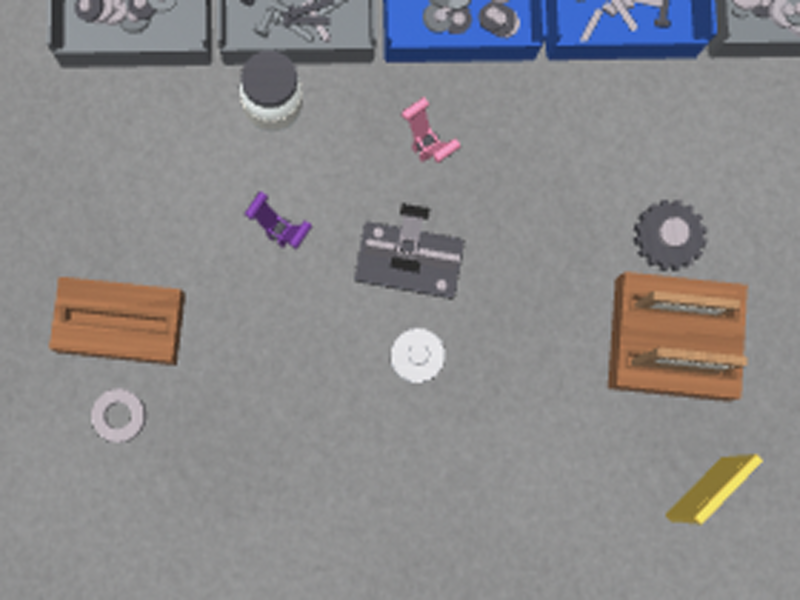

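View pics/s1.png

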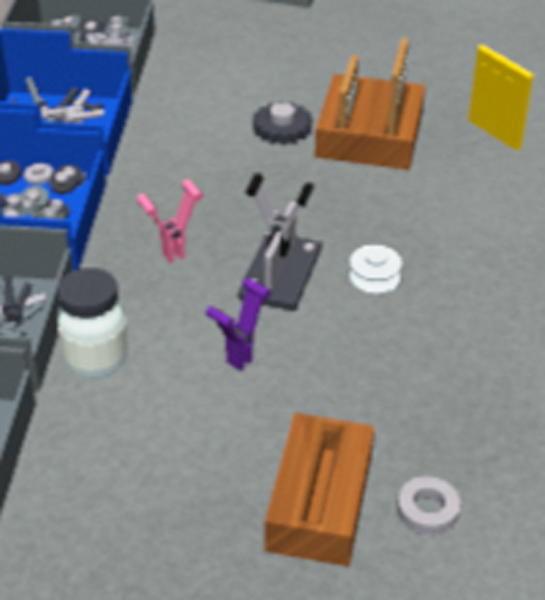

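```bash
python3 - <<'E'
from h import *
def line(Q):
    (x,y),(w,h),a=cv2.minAreaRect(Q[:,:2].astype(np.float32)*1000); return np.round([x,y,w,h,a],1)
for n in("top","side"):
    z=np.load(f"{n}0.npz");P=z["P"].reshape(-1,3)
    for nm,lo,hi in [("tall",[.25,-.36,.09],[.52,-.13,.14]),("blocks",[.2,-.4,.034],[.6,.4,.046]),("clampbars",[.35,-.05,.095],[.5,.15,.14])]:
        m=np.all((P>lo)&(P<hi),1); Q=P[m]
        if nm=="blocks":
            for s in(1,-1):
                q=Q[(Q[:,1]*s>.12)]; print(n,nm,s,len(q),line(q))
        else: print(n,nm,len(Q),Q.mean(0).round(3) if len(Q) else "",line(Q) if len(Q) else "", Q[:,2].max() if len(Q) else "")
T=eyes.get_calibration("wrist"); print(T)
E
```

```text
top tall 265 [ 0.424 -0.274  0.103] [ 419.4 -276.8  157.3   77.1   10.9] 0.11651763898287637
top blocks 1 950 [533.2 271.9 118.9  70.6  82.9]
top blocks -1 1333 [ 449.7 -261.6  119.7  230.5   82.9]
top clampbars 0   
side tall 177 [ 0.408 -0.271  0.101] [ 417.4 -276.1  157.8   78.4   11.9] 0.1141931398816114
side blocks 1 1201 [532.1 272.2 121.6  70.4  82.9]
side blocks -1 735 [ 447.6 -260.9  126.5  231.3   83.2]
side clampbars 0   
{'K': array([[274.98651342,   0.        , 262.28449311],
       [  0.        , 274.98651342, 198.59284495],
       [  0.        ,   0.        ,   1.        ]]), 'T_tool_cam': array([[ 4.69643539e-04, -9.63330689e-01, -2.68316536e-01,
         6.70235940e-02],
       [ 9.99999884e-01,  4.22689246e-04,  2.32762253e-04,
        -1.25778231e-03],
       [-1.10812507e-04, -2.68316614e-01,  9.63330775e-01,
        -1.29672464e-01],
       [ 0.00000000e+00,  0.00000000e+00,  0.00000000e+00,
         1.00000000e+00]])}
```

```bash
python3 - <<'E'
from h import *
def line(Q):
    (x,y),(w,h),a=cv2.minAreaRect(Q[:,:2].astype(np.float32)*1000); return np.round([x,y,w,h,a],1)
for n in("top","side"):
    z=np.load(f"{n}0.npz");P=z["P"].reshape(-1,3);im=z["im"].reshape(-1,3).astype(int)
    yel=(im[:,2]-im[:,0]>100)&(im[:,1]-im[:,0]>80)
    for nm,lo,hi in [("rack",[.4,-.4,.034],[.7,-.13,.046]),("tall",[.4,-.36,.095],[.65,-.13,.14]),("short",[.4,-.36,.06],[.65,-.13,.09]),("rail",[.45,-.1,.054],[.65,.15,.066]),("foot",[.45,-.1,.008],[.65,.15,.016]),("bars",[.45,-.1,.098],[.7,.15,.14])]:
        Q=P[np.all((P>lo)&(P<hi),1)&~yel]
        if len(Q)>2: print(n,nm,len(Q),Q.mean(0).round(3),line(Q),Q[:,2].max().round(3))
E
```

```text
top rack 1305 [ 0.508 -0.267  0.04 ] [ 509.  -269.   119.7  111.    82.9] 0.046
top tall 123 [ 0.481 -0.265  0.108] [ 481.1 -265.1   79.4    8.3   83.1] 0.117
top short 185 [ 0.522 -0.267  0.076] [ 508.7 -268.2   81.1   64.8   82.7] 0.089
top rail 97 [0.599 0.02  0.06 ] [599.3  40.5 194.7  25.7  74. ] 0.066
top foot 453 [ 0.586 -0.011  0.012] [546.3  22.  161.9 186.6   7.2] 0.016
top bars 101 [ 0.596 -0.007  0.115] [592.8  -6.1  25.7  59.5  78.6] 0.125
side rack 662 [ 0.507 -0.258  0.041] [ 507.6 -268.   126.5  110.5   83.1] 0.046
side tall 60 [ 0.48  -0.257  0.108] [ 479.9 -262.8   82.1    8.3   83.3] 0.114
side short 117 [ 0.516 -0.257  0.075] [ 507.6 -266.8   85.2   64.9   82.7] 0.088
side rail 109 [0.602 0.05  0.06 ] [598.1  40.5 199.9  31.6  74.7] 0.066
side foot 379 [0.578 0.001 0.013] [587.8  13.4 209.2 126.   43.5] 0.016
side bars 94 [ 0.595 -0.004  0.114] [591.4  -5.1  29.4  59.   78.9] 0.123
```

Request:
carry_out(series="0.025 -0.044 0 -3.6;0.025 -0.044 0 -3.6;0.025 -0.044 0 -3.6;0.025 -0.044 0 -3.6;0.025 -0.044 0 -3.6;0.025 -0.044 0 -3.6;0.025 -0.044 0 -3.6;0.025 -0.044 0 -3.6;0.025 -0.044 0 -3.6;0.025 -0.044 0 -3.6;-0.006 -0.0435 0 -3.6;-0.006 -0.0435 0 -3.6;-0.006 -0.0435 0 -3.6;-0.006 -0.0435 0 -3.6;-0.006 -0.0435 0 -3.6;-0.006 -0.0435 0 -3.6;-0.006 -0.0435 0 -3.6;-0.006 -0.0435 0 -3.6;-0.006 -0.0435 0 -3.6;-0.006 -0.0435 0 -3.6", jaw=1)

```text
time: 3.4
tool_pos: [0.4789, -0.2665, 0.2456]
tcp_rot: [2.361, 2.071, 0.001]
wrist_force: [0.7, 0.1, -0.1]
width: 0.998
grip_force: 0.0
```

```bash
cat > w.py <<'E'
from h import *
import sys
def rect(Q):
    (x,y),(w,h),a=cv2.minAreaRect(Q[:,:2].astype(np.float32)*1000); return np.round([x,y,w,h,a],1)
def look(name,boxes):
    s=bot.read_state(); M=R.from_rotvec(s["tcp_rot"]).as_matrix()
    print("tcp",s["tool_pos"].round(4),"yaw y",np.degrees(np.arctan2(M[1,1],M[0,1])).round(2),"t",s["time"],"w",s["width"])
    im,d,P,K,T=cam("wrist"); cv2.imwrite(f"pics/{name}.png",im); np.savez(name+".npz",im=im,P=P,K=K,T=T)
    P=P.reshape(-1,3)
    for nm,lo,hi in boxes:
        Q=P[np.all((P>lo)&(P<hi),1)]
        if len(Q)>2: print(nm,len(Q),Q.mean(0).round(4),rect(Q),"zpct",np.percentile(Q[:,2],[5,50,95]).round(4))
    return im,P
E
python3 - <<'E'
from w import *
im,P=look("w1",[("tall",[.44,-.33,.095],[.5,-.2,.125]),("talltop",[.44,-.33,.106],[.5,-.2,.125]),("rack",[.42,-.36,.036],[.6,-.18,.044])])
print([(r["score"],r["rect"]) for r in spot_in("wrist","card")])
E
```

```text
tcp [ 0.4789 -0.2665  0.2456] yaw y -7.49 t 3.4 w 0.9978187214822308
tall 647 [ 0.483  -0.2642  0.1107] [ 482.4 -266.    79.4    8.    82.7] zpct [0.1096 0.111  0.1121]
talltop 631 [ 0.483  -0.2649  0.111 ] [ 483.  -266.1   79.4    7.2   82.5] zpct [0.1099 0.111  0.1121]
rack 6485 [ 0.5092 -0.2656  0.0408] [ 510.7 -270.1  118.5  110.1   83. ] zpct [0.0384 0.0409 0.0422]
[(0.79, [265.2, 186.6, 6.6, 85.6]), (0.76, [163.8, 207.7, 80.2, 66.3])]
```

View pics/w1.png

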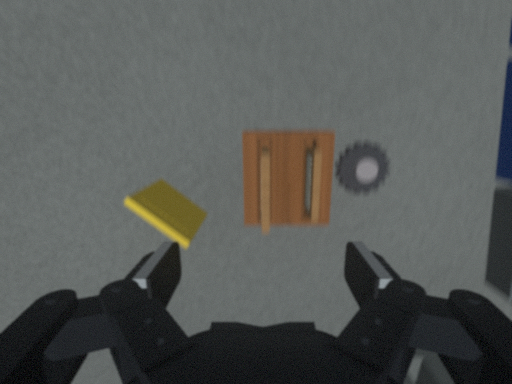

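Request:
carry_out(series="0.0025 0.001 0 0.5;0 0 -0.02 0;0 0 -0.03 0;0 0 -0.03 0;0 0 -0.03 0;0 0 -0.02 0;0 0 -0.013 0;0 0 -0.01 0;0 0 0 0", jaw=0)

```text
time: 4.62
tool_pos: [0.4814, -0.2635, 0.0915]
tcp_rot: [-2.349, -2.084, 0.001]
wrist_force: [-0.4, 0.2, 0.3]
width: 0.496
grip_force: 0.0
```

Request:
carry_out(series="0 0 0 0;0 0 0 0;0 0 0 0;0 0 0 0;0 0 0 0;0 0 0 0", jaw=-1, grip_force=40)

```text
time: 5.38
tool_pos: [0.4824, -0.2646, 0.0933]
tcp_rot: [2.349, 2.083, 0.001]
wrist_force: [0.5, 0.3, 5.3]
width: 0.086
grip_force: 40.2
```

Request:
carry_out(series="0 0 0.01 0;0 0 0.02 0;0 0 0.03 0;0 0 0.03 0;0.002 0.02 0 0;0.004 0.04 0 0;0.0042 0.045 0 0;0.0042 0.045 0 0;0.0042 0.045 0 0;0.0042 0.045 0 0;0.0042 0.045 0 0;0.0042 0.045 0 0;0.0042 0.045 0 0;0.0042 0.045 0 0;0.0042 0.045 0 0;0.0042 0.045 0 0;0.004 0.03 0 0;0.002 0.0 0 0;0 0 0 0")

```text
time: 7.75
tool_pos: [0.5344, 0.2756, 0.1808]
tcp_rot: [-2.349, -2.085, 0.004]
wrist_force: [-0.0, -0.3, 0.4]
width: 0.088
grip_force: 39.4
```

```bash
python3 - <<'E'
from w import *
im,P=look("w2",[("holder",[.44,.18,.036],[.62,.36,.045]),("card",[.44,.2,.165],[.62,.36,.215])])
z=np.load("w2.npz");print(P[::,2].shape)
for n in("top","side"):
    im,d,P,K,T=cam(n); np.savez(f"{n}2.npz",im=im,P=P,K=K,T=T);P=P.reshape(-1,3);i=im.reshape(-1,3).astype(int)
    cv2.imwrite(f"pics/{n}2.png",im)
    br=(i[:,2]-i[:,0]>30)
    for nm,lo,hi in[("holder",[.44,.18,.036],[.62,.36,.045]),("card",[.44,.2,.075],[.62,.36,.2])]:
        Q=P[np.all((P>lo)&(P<hi),1)&br]
        if len(Q)>2: print(n,nm,len(Q),Q.mean(0).round(4),rect(Q),np.percentile(Q[:,2],[1,99]).round(4))
    a=im[(160,140)[n=="side"]:(240,320)[n=="side"],(140,200)[n=="side"]:(240,340)[n=="side"]]
    cv2.imwrite(f"pics/{n}2c.png",cv2.resize(a,None,fx=3,fy=3))
E
```

```text
tcp [0.5344 0.2756 0.1808] yaw y -6.83 t 7.75 w 0.08805958701499136
holder 5589 [0.5362 0.283  0.0409] [535.1 274.2 111.3  70.2  83.1] zpct [0.0396 0.041  0.0421]
card 5293 [0.536  0.2839 0.1988] [537.1 281.9  53.8  54.1  35.5] zpct [0.1784 0.1986 0.2141]
(196608,)
top holder 297 [0.5305 0.2422 0.0398] [531.3 256.8  87.8  70.3  83.1] [0.0362 0.044 ]
top card 25 [0.5281 0.2383 0.146 ] [525.4 256.   13.   45.9   4.2] [0.0979 0.1937]
side holder 1071 [0.5319 0.2797 0.0412] [532.1 271.8 122.5  70.3  82.9] [0.0367 0.0443]
side card 275 [0.5352 0.2984 0.159 ] [536.  277.1  76.6  14.2  83.1] [0.1021 0.1999]
```

View pics/side2c.png

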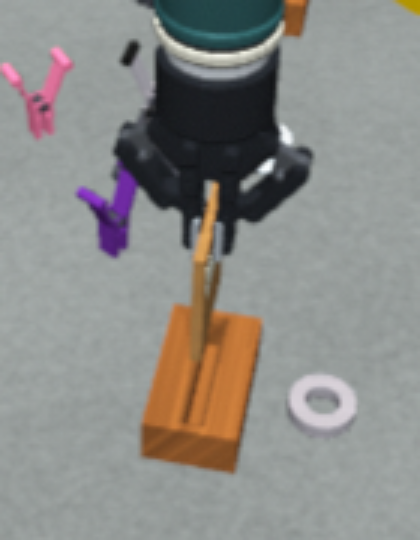

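Request:
carry_out(series="0 -0.003 0 0;0 0 -0.02 0;0 0 -0.02 0;0 0 -0.012 0;0 0 -0.005 0;0 0 -0.005 0;0 0 -0.005 0;0 0 -0.005 0;0 0 -0.005 0;0 0 0 0")

```text
time: 9.15
tool_pos: [0.5354, 0.2727, 0.1047]
tcp_rot: [-2.35, -2.084, 0.001]
wrist_force: [-0.2, -0.3, -0.4]
width: 0.083
grip_force: 39.4
```

Request:
carry_out(series="0 0 -0.004 0;0 0 -0.004 0;0 0 -0.002 0;0 0 -0.002 0;0 0 -0.001 0;0 0 0 0")

```text
time: 9.9
tool_pos: [0.5359, 0.2729, 0.0933]
tcp_rot: [2.35, 2.084, 0.0]
wrist_force: [-1.8, -1.8, 4.9]
width: 0.09
grip_force: 40.3
```

Request:
carry_out(series="0 0 -0.001 0;0 0 -0.001 0;0 0 0 0")

```text
time: 10.28
tool_pos: [0.5362, 0.273, 0.0933]
tcp_rot: [2.35, 2.084, 0.001]
wrist_force: [-4.9, -3.4, 14.1]
width: 0.088
grip_force: 41.7
```

```bash
python3 - <<'E'
from w import *
im,d,P,K,T=cam("side");P=P.reshape(-1,3);i=im.reshape(-1,3).astype(int);br=(i[:,2]-i[:,0]>30)
for nm,lo,hi in[("holder",[.44,.18,.036],[.62,.36,.045]),("low",[.44,.2,.05],[.62,.36,.065]),("hi",[.44,.2,.085],[.62,.36,.1]),("card",[.44,.2,.05],[.62,.36,.2])]:
    Q=P[np.all((P>lo)&(P<hi),1)&br]
    if len(Q)>2: print(nm,len(Q),Q.mean(0).round(4),rect(Q),np.percentile(Q[:,2],[1,99]).round(4))
E
```

```text
holder 991 [0.5313 0.284  0.0412] [532.2 271.9 122.1  70.6  83.2] [0.0368 0.0446]
low 27 [0.5352 0.2993 0.0572] [534.8 286.3  52.4   6.8  83.4] [0.0502 0.064 ]
hi 28 [0.5349 0.3012 0.0931] [534.8 288.1  48.5  22.7  62.4] [0.0858 0.0997]
card 194 [0.5359 0.2921 0.0953] [530.8 280.1  68.4  24.7  74.8] [0.0512 0.1174]
```

Request:
carry_out(series="-0.001 -0.001 0.001 0;0 0 0 0;0 0 0 0;0 0 0 0;0 0 0.01 0;0 0 0.03 0;0 0 0.05 0;0 0 0.05 0;0 0 0 0", jaw=0)

```text
time: 11.45
tool_pos: [0.5381, 0.2735, 0.2384]
tcp_rot: [2.348, 2.082, 0.018]
wrist_force: [0.4, 0.6, 0.5]
width: 0.502
grip_force: 0.0
```

```bash
python3 - <<'E'
from w import *
im,P=look("w3",[("holder",[.44,.18,.036],[.62,.36,.045]),("card",[.48,.2,.095],[.58,.36,.125])])
for n in("top","side"):
    im,d,P,K,T=cam(n); np.savez(f"{n}3.npz",im=im,P=P,K=K,T=T);P=P.reshape(-1,3);i=im.reshape(-1,3).astype(int);br=(i[:,2]-i[:,0]>30)
    for nm,lo,hi in[("holder",[.44,.18,.036],[.62,.36,.045]),("low",[.44,.2,.05],[.62,.36,.07]),("hi",[.44,.2,.09],[.62,.36,.12]),("card",[.44,.2,.05],[.62,.36,.12])]:
        Q=P[np.all((P>lo)&(P<hi),1)&br]
        if len(Q)>2: print(n,nm,len(Q),Q.mean(0).round(4),rect(Q),np.percentile(Q[:,2],[1,99]).round(4))
E
```

```text
tcp [0.5381 0.2735 0.2384] yaw y -6.87 t 11.45 w 0.501646316695038
holder 4614 [0.535  0.2754 0.0408] [534.8 271.5 117.7  70.1  83. ] zpct [0.0388 0.041  0.0422]
card 705 [0.537  0.2739 0.1107] [536.3 271.2  80.2   8.2  83.1] zpct [0.1096 0.111  0.1121]
top holder 337 [0.5305 0.248  0.0398] [531.7 262.1  98.1  70.6  82.6] [0.0363 0.0441]
top low 6 [0.5286 0.2351 0.0629] [528.3 234.6   5.2  11.4  40.3] [0.053  0.0691]
top hi 34 [0.5323 0.2514 0.108 ] [533.3 260.3  57.8   8.1  83.5] [0.0905 0.1158]
top card 45 [0.5315 0.2473 0.0988] [533.1 260.3  57.9   8.4  83.5] [0.0543 0.1155]
side holder 1068 [0.5317 0.2799 0.0412] [532.2 272.4 121.6  70.2  83. ] [0.0366 0.0446]
side low 43 [0.5341 0.2919 0.0597] [530.4 274.8  77.4   6.4  78.2] [0.0515 0.0692]
side hi 147 [0.5347 0.2789 0.109 ] [533.9 271.6  83.4   8.3  83.2] [0.0909 0.1136]
side card 218 [0.5349 0.2847 0.0955] [533.7 271.6  83.4   8.8  83.2] [0.0525 0.1135]
```

Request:
carry_out(series="0.003 -0.015 0.01 0;0.0074 -0.035 0 -0.6;0.0074 -0.035 0 -0.6;0.0074 -0.035 0 -0.6;0.0074 -0.035 0 -0.6;0.0074 -0.035 0 -0.6;0.0074 -0.035 0 -0.6;0.0074 -0.035 0 -0.6;0.004 -0.018 0 0;0 0 0 0;0 0 0 0", jaw=1)

```text
time: 12.98
tool_pos: [0.5931, -0.0054, 0.241]
tcp_rot: [-2.424, -1.996, 0.0]
wrist_force: [-0.8, -0.3, -0.8]
width: 1.002
grip_force: 0.0
```

```bash
python3 - <<'E'
from w import *
im,P=look("w4",[("bars",[.55,-.06,.098],[.64,.05,.135]),("barlo",[.55,-.06,.098],[.593,.05,.135]),("barhi",[.593,-.06,.098],[.64,.05,.135]),("rail",[.57,-.06,.056],[.62,.06,.064]),("pivotish",[.57,-.06,.07],[.62,.06,.085]),("foot",[.5,-.1,.008],[.68,.1,.016])])
cv2.imwrite("pics/w4c.png",cv2.resize(im[90:290,160:360],(600,600),interpolation=cv2.INTER_CUBIC))
E
```

```text
tcp [ 0.5931 -0.0054  0.241 ] yaw y -11.05 t 12.975 w 1.0019240661436246
bars 796 [ 0.5947 -0.0063  0.1147] [594.2  -7.1  26.6  59.9  78.2] zpct [0.0999 0.1184 0.1206]
barlo 393 [ 0.5719 -0.0017  0.1148] [572.   -2.4  25.9  14.5  79.6] zpct [0.1003 0.1184 0.1205]
barhi 403 [ 0.6169 -0.0109  0.1146] [616.4 -11.7  26.6  14.6  78.2] zpct [0.0996 0.1183 0.1206]
rail 339 [ 0.5936 -0.0102  0.0611] [591.5 -13.   89.1  19.2  71.6] zpct [0.0596 0.0611 0.063 ]
pivotish 340 [ 0.5948 -0.006   0.0793] [594.9  -6.8  21.9  25.6  77.5] zpct [0.0739 0.0794 0.084 ]
foot 2097 [ 0.5947 -0.0054  0.013 ] [569.   -8.3  99.  109.6  78.9] zpct [0.0117 0.013  0.0144]
```

View pics/w4c.png

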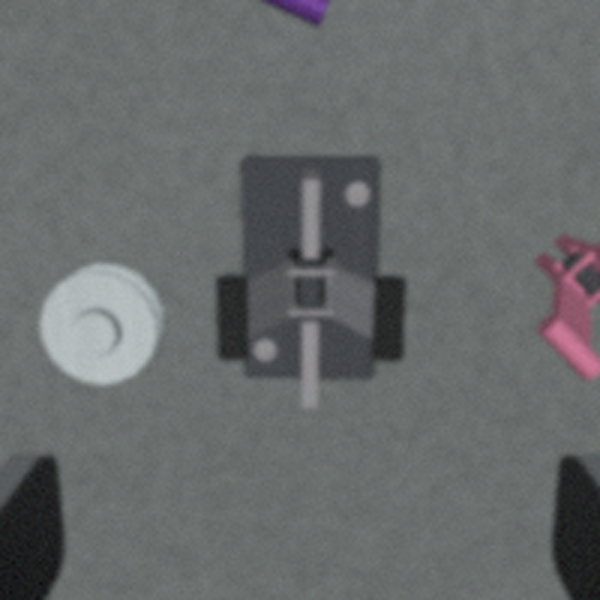

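Request:
carry_out(series="0.001 -0.0015 0 -0.5;0 0 -0.02 0;0 0 -0.03 0;0 0 -0.03 0;0 0 -0.025 0;0 0 -0.015 0;0 0 -0.011 0;0 0 0 0", jaw=1)

```text
time: 14.02
tool_pos: [0.594, -0.0075, 0.1094]
tcp_rot: [-2.433, -1.986, 0.002]
wrist_force: [0.5, 0.2, 1.0]
width: 0.998
grip_force: 0.0
```

Request:
carry_out(series="0 0 0 0;0 0 0 0;0 0 0 0;0 0 0 0;0 0 0 0;0 0 0 0", jaw=-1, grip_force=30)

```text
time: 14.78
tool_pos: [0.5984, -0.0081, 0.1148]
tcp_rot: [2.429, 1.982, 0.01]
wrist_force: [0.8, 0.0, 11.8]
width: 0.271
grip_force: 31.1
```

Request:
carry_out(series="0 0 0.005 0;0 0 0.01 0;0 0 0.02 0;0 0 0.03 0;0 0 0.03 0;0 0 0.03 0;0 0 0.01 0;0 0 0 0;0 0 0 0")

```text
time: 15.9
tool_pos: [0.5936, -0.0075, 0.2437]
tcp_rot: [-2.433, -1.985, 0.003]
wrist_force: [-0.4, 0.2, -1.2]
width: 0.271
grip_force: 30.2
```

```bash
python3 - <<'E'
from w import *
s=bot.read_state();print(s["tool_pos"],s["tcp_rot"],s["width"])
ims=[]
for n in("top","side"):
    im,d,P,K,T=cam(n); np.savez(f"{n}5.npz",im=im,P=P,K=K,T=T)
    c=proj(s["tool_pos"],K,T).astype(int); print(n,c)
    a=im[c[1]-50:c[1]+50,c[0]-65:c[0]+65]; ims.append(cv2.resize(a,(520,400),interpolation=cv2.INTER_CUBIC))
cv2.imwrite("pics/c5.png",cv2.resize(np.hstack(ims),(800,308)))
im,P=look("w5",[]);
E
```

```text
[ 0.59356105 -0.00752986  0.24370304] [-2.43265422 -1.98511715  0.00304834] 0.27121468862621123
top [287 161]
side [252 116]
tcp [ 0.5935 -0.0076  0.2435] yaw y -11.57 t 16.0 w 0.2704149236254956
```

View pics/c5.png

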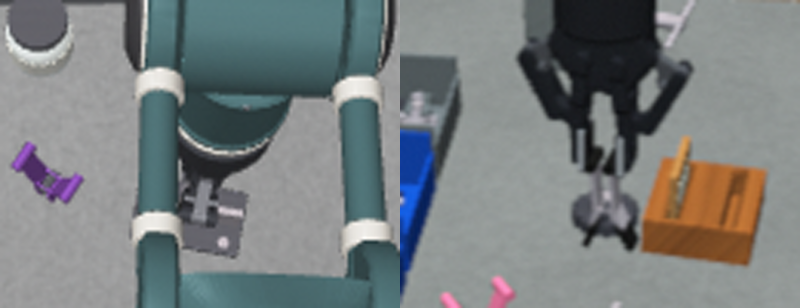

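View pics/w5.png

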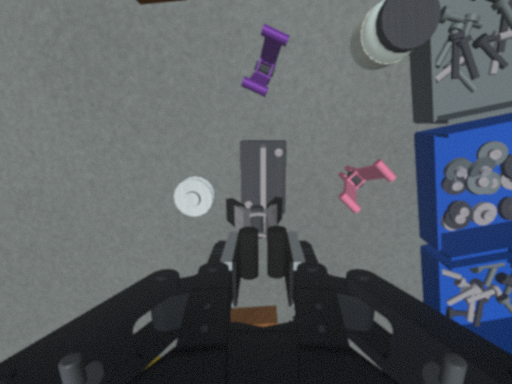

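```bash
python3 - <<'E'
from h import *
s=bot.read_state(); M=R.from_rotvec(s["tcp_rot"]).as_matrix();t=s["tool_pos"]
for n in("w5","side5","top5"):
    P=np.load(n+".npz")["P"].reshape(-1,3); q=(P-t)@M
    m=(abs(q[:,0])<.035)&(abs(q[:,1])<.04)&(q[:,2]>.016)&(q[:,2]<.11); q=q[m]*1000
    print(n,len(q))
    for a in range(16,110,8):
        k=q[(q[:,2]>=a)&(q[:,2]<a+8)]
        if len(k)>1: print(a,len(k),"x",np.percentile(k[:,0],[2,50,98]).round(1),"y",np.percentile(k[:,1],[2,50,98]).round(1))
    print(q[:,2].max())
E
```

```text
w5 1429
16 51 x [8.  9.2 9.5] y [-10.2   4.4   8. ]
24 69 x [6.4 9.2 9.7] y [-10.8   3.9   7.6]
32 100 x [-7.7  8.8  9.5] y [-11.1   3.4   6.7]
40 426 x [-8.2  4.4 11.2] y [-13.4  -2.4   5. ]
48 234 x [-6.7  6.8 11.4] y [-18.1 -13.7   8.7]
56 169 x [-8.   5.9  9.4] y [-21.1 -16.2  10.5]
64 205 x [-8.3  3.2  9.4] y [-25.2 -21.4  13.3]
72 155 x [-8.1  4.   9.5] y [-28.    7.9  15.4]
80 20 x [-0.6  7.   9.4] y [-11.1  16.2  16.4]
82.70698576109571
side5 207
16 21 x [-5.8  7.6 10.9] y [-13.5   1.5   5.6]
24 22 x [-7.2  6.2  9.9] y [-14.4  -9.    2.9]
32 20 x [-9.6  3.1  9. ] y [-15.2   0.3   3.2]
40 43 x [-9.9  5.9 13.4] y [-16.9  -6.    2.6]
48 30 x [-7.8  8.4 11.5] y [-21.4 -15.7   4. ]
56 23 x [-4.4  6.6 11.4] y [-24.3 -20.2   5.1]
64 27 x [-9.5  7.  11.4] y [-29.1 -24.1   7.5]
72 18 x [-10.4   8.5  11.8] y [-31.  -26.4  10.4]
80 3 x [-6.3  1.9  8.2] y [ 7.4  7.5 10.7]
81.99698617464585
top5 11
40 4 x [ 5.4  9.5 11.6] y [-14.3 -10.5  -4.8]
48 3 x [ 9.4  9.8 10.7] y [-15.5 -13.4  -9.2]
64 3 x [8.7 9.1 9.5] y [-27.2 -24.7 -22.7]
70.30258522546485
```

Request:
carry_out(series="-0.003 0.0157 0 0.5;-0.0065 0.035 0 0.5;-0.0065 0.035 0 0.5;-0.0065 0.035 0 0.5;-0.0065 0.035 0 0.5;-0.0065 0.035 0 0.5;-0.0065 0.035 0 0.5;-0.0065 0.035 0 0.5;-0.0035 0.017 0 0.5;0 0 0 0;0 0 0 0;0 0 0 0")

```text
time: 17.55
tool_pos: [0.5428, 0.269, 0.2452]
tcp_rot: [2.355, 2.078, -0.001]
wrist_force: [0.2, 1.0, -1.7]
width: 0.272
grip_force: 30.2
```

```bash
cat > m.py <<'E'
from w import *
import sys
def prof(n):
    s=bot.read_state(); M=R.from_rotvec(s["tcp_rot"]).as_matrix();t=s["tool_pos"]
    if n=="wrist": im,P=look(sys.argv[1],[])
    else: im,d,P,K,T=cam(n);P=P.reshape(-1,3)
    q=(P-t)@M
    m=(abs(q[:,0])<.05)&(abs(q[:,1])<.04)&(q[:,2]>.03)&(q[:,2]<.17); q=q[m]*1000
    print(n,M[:,1].round(3))
    for a in range(40,170,8):
        k=q[(q[:,2]>=a)&(q[:,2]<a+8)]
        if len(k)>1: print(a,"z",round((t[2]-a/1000)*1000),len(k),"x",np.percentile(k[:,0],[2,50,98]).round(1),"y",np.percentile(k[:,1],[2,50,98]).round(1))
for n in("wrist","side"): prof(n)
E
python3 m.py w6
```

```text
tcp [0.5428 0.269  0.2452] yaw y -7.15 t 17.55 w 0.27233049230612594
wrist [ 0.992 -0.124 -0.   ]
40 z 205 426 x [-8.1  4.7 11.2] y [-13.3  -2.4   5. ]
48 z 197 231 x [-7.2  6.4 11.4] y [-18.  -14.    8.8]
56 z 189 173 x [-7.7  5.8  9.5] y [-21.1 -16.8  10.5]
64 z 181 211 x [-8.2  3.6  9.5] y [-25.2 -20.9  13.4]
72 z 173 154 x [-8.1  3.8  9.5] y [-28.1 -20.5  15.6]
80 z 165 14 x [-0.7  5.6  9.3] y [11.  16.2 16.4]
128 z 117 458 x [-11.7  15.9  40. ] y [-10.4  -6.5  -2.6]
136 z 109 10 x [33.8 41.3 41.4] y [-10.2  -6.1  -2.9]
144 z 101 12 x [-17.   41.3  41.4] y [-9.6 -4.3 -1.9]
152 z 93 13 x [-13.4  -7.7  -2.4] y [-2.  -1.9 -1.9]
160 z 85 22 x [-0.8  8.9 41.4] y [-9.8 -2.  -2. ]
168 z 77 2 x [12.4 12.9 13.4] y [-2. -2. -2.]
side [ 0.992 -0.125  0.   ]
40 z 205 60 x [-9.8  4.3 11.9] y [-15.7  -5.5   2.9]
48 z 197 48 x [-7.1  8.2 12. ] y [-21.2 -14.8   6.3]
56 z 189 35 x [-7.6  8.5 10.9] y [-23.7 -18.1   8.4]
64 z 181 33 x [-7.5  7.4 10.6] y [-27.9 -24.    9.5]
72 z 173 33 x [-7.5  7.9 10.9] y [-30.5 -24.9  13.3]
128 z 117 104 x [-36.7   2.3  39.9] y [-13.   -9.1  -5.1]
136 z 109 33 x [-38.   27.1  43.5] y [-13.3 -12.1  -5.5]
144 z 101 26 x [-26.1  28.2  43.6] y [-13.5 -12.9  -6.2]
152 z 93 20 x [-25.5  33.3  42.1] y [-13.7 -13.2  -7.2]
160 z 85 22 x [-23.9  21.9  42.2] y [-13.8 -13.2  -6.3]
168 z 77 6 x [-21.9  40.7  43. ] y [-13.3 -11.1  -8.4]
```

Request:
carry_out(series="-0.001 0.001 0 0;0 0 -0.01 0;0 0 -0.015 0;0 0 -0.015 0;0 0 -0.01 0;0 0 -0.008 0;0 0 -0.007 0;0 0 -0.005 0;0 0 -0.002 0;0 0 0 0;0 0 0 0")

```text
time: 19.02
tool_pos: [0.5418, 0.2712, 0.1737]
tcp_rot: [2.354, 2.08, 0.001]
wrist_force: [0.5, -0.2, 0.8]
width: 0.275
grip_force: 30.2
```

```bash
python3 m.py w7; python3 - <<'E'
import cv2,numpy as np
from h import *
im=eyes.read_camera("side")[0]; a=im[160:300,215:315]
w=cv2.imread("pics/w7.png")[130:300,160:360]
cv2.imwrite("pics/c7.png",np.hstack([cv2.resize(a,(360,504),interpolation=2),cv2.resize(w,(430,504),interpolation=2)]))
E
```

```text
tcp [0.5418 0.2712 0.1737] yaw y -7.07 t 19.025 w 0.27500865695455085
wrist [ 0.992 -0.123  0.001]
40 z 134 430 x [-8.2  4.3 11.1] y [-13.4  -2.4   4.9]
48 z 126 231 x [-7.1  6.4 11.4] y [-18.  -13.3   8.8]
56 z 118 688 x [-34.7  15.8  38.1] y [-20.6  -5.4  10.4]
64 z 110 252 x [-8.3  6.  39.1] y [-25.3 -12.6  13.3]
72 z 102 180 x [-8.2  5.9 39.1] y [-28.   -1.2  15.4]
80 z 94 41 x [ 0.8 35.5 39.3] y [-9.  -1.3 16.3]
88 z 86 15 x [39.  39.1 39.2] y [-8.5 -4.6 -1.6]
96 z 78 10 x [39.1 39.1 39.3] y [-8.8 -5.2 -1.6]
104 z 70 10 x [39.1 39.1 39.3] y [-9.  -5.3 -1.6]
112 z 62 9 x [39.1 39.1 39.2] y [-8.5 -5.1 -1.7]
120 z 54 9 x [39.1 39.2 39.3] y [-8.8 -5.3 -1.7]
128 z 46 3905 x [-39.5  17.9  48.4] y [-39.2   0.2  27.1]
136 z 38 127 x [-16.   28.2  49.1] y [-14.7 -13.    0.2]
144 z 30 3 x [39.2 39.2 39.2] y [-8.8 -6.9 -4.9]
152 z 22 22 x [29.3 38.8 44.2] y [-13.3 -13.2  -2.3]
160 z 14 95 x [32.6 41.3 45.6] y [-12.5  -8.2  -1.9]
side [ 0.992 -0.123  0.001]
40 z 134 60 x [-7.4  6.5 12. ] y [-16.5  -5.7   3.8]
48 z 126 39 x [-8.1  8.7 12.4] y [-21.4 -16.5   6.2]
56 z 118 82 x [-6.9 11.9 39.2] y [-23.8  -8.9   7.7]
64 z 110 57 x [-35.1   8.6  39.3] y [-28.5 -11.6  10.5]
72 z 102 42 x [-4.5  9.3 41.2] y [-30.4 -11.5  12.5]
80 z 94 22 x [-3.7 35.6 40.9] y [-12.3  -9.3   9.3]
88 z 86 20 x [-17.3  30.7  40.9] y [-12.3 -11.9  -5.3]
96 z 78 16 x [-15.3  34.6  40.2] y [-12.5 -11.8  -5.1]
104 z 70 13 x [-17.3  36.6  40.1] y [-12.2 -11.7  -5.4]
112 z 62 20 x [-20.6  36.5  40.9] y [-12.  -11.5  -5.5]
120 z 54 21 x [-39.4  22.8  40.5] y [-12.  -11.6  12.8]
128 z 46 718 x [-45.8   9.2  48. ] y [-39.  -11.9  24.2]
136 z 38 36 x [-36.9  21.1  47.6] y [-16.9 -11.5  12.1]
144 z 30 17 x [-49.8   8.7  40.8] y [-13.2 -11.8  -4.1]
152 z 22 17 x [-49.3  -7.9  31.6] y [-13.3 -11.8 -11.1]
160 z 14 12 x [-47.8 -10.   26.3] y [-12.8 -12.1 -11.4]
168 z 6 9 x [-45.9 -23.2  32.5] y [31.4 35.8 39.2]
```

View pics/c7.png

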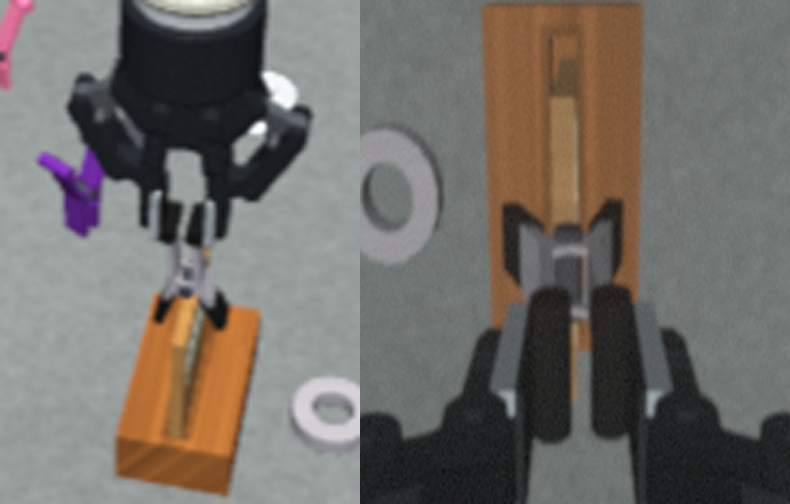

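```bash
python3 -c "
from workcell import bot
print(bot.finish_job())"
```

```text
the job is handed in; nothing more can be done
None
```

The tall card stands upright and fully home in the holder's slot, and the robot is holding the clamp open over its top edge, the jaw tips about 16 mm below the edge and clear of the card on both sides; the clamp hangs a few degrees tilted in the grip, and I handed the job in at about 19 s.

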